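# Stack the keyed beer filter on the keg bench

### The arm

A 7-joint arm with a two-finger parallel gripper is mounted at the origin on the work surface. World frame = base frame: x ahead of the robot, y to its left, z up, the work surface at z = 0. Lengths are in m, angles in rad, forces in N, time in s.
With the tool pointing down it reaches from about 0.425 to 0.95 m from the base axis. Payload 4.7 kg.
Tool frame: the origin (TCP) lies on the centre line of the jaws, within the pads' length; the fingertips stand 25 mm ahead of it and the grasp point (between the pads) lies 6 mm ahead of it; z points along the fingers, y is the line along which they close (so a half turn about z gives the same grasp; the last joint's range is limited). The gripper opens to 85 mm and grips with 20 to 120 N. Pads are 22 mm wide; open, the fingers measure 114 mm over their backs; the gripper's body (76 mm by 85 mm) begins 54 mm behind the grasp point. The pads swing forward as they close: fully open they stand 13 mm farther back than shut.
Start: joints at [-1.27, 0.469, -0.049, 1.532, 0.024, 1.141, -0.082], TCP at [0.219, 0.639, 0.256] pointing down, gripper open.
Joint ranges: [-2.59, 2.59], [-0.33, 1.99], [-1.39, 1.29], [0.1, 2.45], [-1.04, 4.18], [0.21, 1.99], [-2.66, 2.66]. Speed limits (rad/s): [2.57, 2.57, 3.14, 3.14, 3.14, 3.14, 3.14].

### API

Orientations are given as a rotation vector (axis times angle).
In Python, from workcell import movep, movel, movej, command_gripper, pause, solve_ik, state, snapshot, camera_info, IKError, finish_job gives the robot as it stands. Calls block until the motion is done:
- movep(position, orientation): joint-space move of the TCP to a pose.
- movel(position, attitude=None, v=0.15, f_stop=None): straight line of the TCP; attitude=None keeps the orientation; v is the mean speed in m/s. With f_stop (N) it stops when the force on the tool has changed by that much, and returns True; else False.
- movej(angles): joint-space move.
- command_gripper(opening, squeeze=None): opening from 0.0 (shut) to 1.0 (fully open); squeeze is the grip in N (None keeps the last); returns when the fingers have stopped.
- pause(seconds).
- solve_ik(position, orientation): joint angles nearest the present ones, or None.
- state(): the state.
- snapshot(name): name is "scene" or "top" or "wrist"; returns (picture, depth): 420x560x3 uint8, red, green, blue; 420x560 float32, m along the optical axis (not along the pixel's ray), 0 where there is no reading.
- camera_info(name): a dict with "camera_matrix" (3x3 intrinsics, pixels), "R" (3x3) and "t" (3): a world point X has camera coordinates R X + t. Camera axes: x right, y down, z forward; pixel columns grow to the right and rows downward; lengths in m; the calibration is good to about 2 mm. A picture is of the moment at which its call begins: read the wrist's pose just before it. camera_info takes no time and is no camera call; for the wrist camera it gives the pose at the moment of the call.
A pose or a line that the arm cannot do raises IKError and nothing moves.
- finish_job(): hands the job in; it is judged then, once.
The state is a dict: "clock": time; "q": joint angles; "dq": joint speeds; "tau": joint torques, N m; "ee_pos": TCP position; "eef_rot": TCP orientation; "wrist_force": force on the tool from outside, world axes, zero at the start; "ft_torque": the same for the moment, N m; "opening": opening from 0.0 (shut) to 1.0 (fully open); "grasp_force": force on a finger pad.
Only numpy, scipy, OpenCV 4.12 (cv2) and the standard library are available. Lean on these libraries where they do the work, as an engineer would, in place of code of your own. Each camera call takes 0.05 s, during which the arm holds its last target. There are 200 camera calls.

### The job

Put the beer filter together: set the two-lugged filter frame into the steel base so that both its lugs drop into the base's notches, then set the cover on the frame so that its lugs drop into the frame's notches. Both must sit fully home and upright; lower them into place rather than dropping them, and leave the similar frame with three lugs out of it.

Things in the scene. Friction and masses are not known exactly. Their poses are not given: they have to be found in the camera images.
- base: Fixed steel filter base: round foot 156 across, 20 mm high. On its flat top a ring wall (inner 92, outer 112 across, 12 high) with two opposite notches, about 37 wide, on its x axis. Origin: centre of the underside, z up. The frame's foot goes inside the wall (8 mm to spare all round) and stands on the flat top.
- frame_grip (a point): Loose metal and black frame, 0.3 kg, TWO lugs (12 wide, 10 high) along x to 68 mm from its axis (a look-alike has three). Foot 76 across, 14 high; deck 112 across, top at 20, with ring wall and notches as on the base. Grip bar 40 (x) by 16 (y), 20 to 80 above the underside. Point: on the axis, 56 above the underside; pinch the bar there across y; z up. Home: 76 above the base's origin.
- cover_grip (a point): Loose black cover, metal lugs and bar, 0.28 kg: cylinder 76 across, 69 high, hollow below (66 across, 63 deep: goes over the frame's bar); two lugs as on the frame. On top a bar 40 (x) by 16 (y), 69 to 111 above the underside. Point: bar's centre, 90 above the underside; pinch across y; z up. Stands on the frame's deck inside its wall; home: 130 above the base's origin.
Not all that is in view belongs to the job. What is shaped like the part that bears cover_grip but purple or red is not meant.

How it is judged:
On the way:
1. the two-lugged frame is home in the base (horizontal distance between frame_grip and base below 0.014 m and z of frame_grip in the frame of base between 0.071 and 0.081 m and angle between frame_grip's own z axis and vertical below 0.08 rad and angle between the x axis of frame_grip and the x axis of base, either way round below 0.35 rad), for 0.2 s.
At the end, for the whole second after the job is handed in: The frame stands home in the base and the cover home on the frame: each centred on the one below within 14 mm, at its seated height within 5 mm, upright within 0.08 rad, its lug axis within 0.35 rad of the x axis of the one below (either way round), at rest (all of step 1 and horizontal distance between cover_grip and frame_grip below 0.014 m and z of cover_grip in the frame of base between 0.125 and 0.135 m and angle between cover_grip's own z axis and vertical below 0.08 rad and angle between the x axis of cover_grip and the x axis of frame_grip, either way round below 0.35 rad and linear speed of each of frame, cover below 0.02 m/s); the robot touches nothing.
It fails at once if the frame is dropped (faster than 0.9 m/s) onto the base (horizontal distance between frame_grip and base below 0.06 m and linear speed of frame above 0.9 m/s).
It fails at once if the cover is dropped (faster than 0.9 m/s) onto the base (horizontal distance between cover_grip and base below 0.06 m and linear speed of cover above 0.9 m/s).
It also fails if it takes over 64 s, if anything falls off the work surface, if the arm or the gripper's body presses on something with over 40 N, if the wrist force passes 120 N, or if a joint passes its speed limit or range.

## Working session

There is one attempt and no reset: what is moved stays moved. The work goes in short steps, each a Python script; the robot and the scene stay as the last script left them, time stands still between calls to the robot, and variables do not carry over. Pictures are saved under pics/ and viewed, at most 10 in all, crops included, and the job is handed in when it is done.

```bash
mkdir -p pics; cat > h.py <<'E'
import numpy as np, cv2
from workcell import *
def snap(n):
    ci=camera_info(n); p,d=snapshot(n); return p,d,ci
def cloud(d,ci):
    K=np.array(ci["camera_matrix"]);R=np.array(ci["R"]);t=np.array(ci["t"])
    v,u=np.mgrid[:d.shape[0],:d.shape[1]]
    P=np.stack([(u-K[0,2])/K[0,0]*d,(v-K[1,2])/K[1,1]*d,d],-1)
    X=(P-t)@R; X[d<=0]=np.nan
    return X
E
python3 - <<'E'
from h import *
for n in("top","scene"):
    p,d,ci=snap(n); cv2.imwrite(f"pics/{n}0.png",p[...,::-1]); np.savez(f"{n}0.npz",p=p,X=cloud(d,ci))
    print(n,ci,np.mean(d>0))
print(state())
E
```

```text
top {'camera_matrix': array([[458.22367965,   0.        , 278.02381367],
       [  0.        , 458.22367965, 214.88489191],
       [  0.        ,   0.        ,   1.        ]]), 'R': array([[-0.01680654, -0.99985397,  0.00309526],
       [-0.99717083,  0.01653444, -0.07332762],
       [ 0.07326574, -0.00431889, -0.9973031 ]]), 't': array([-0.05623969,  0.43685069,  1.10980951])} 0.9961224489795918
scene {'camera_matrix': array([[379.20997902,   0.        , 283.66389582],
       [  0.        , 379.20997902, 208.47093155],
       [  0.        ,   0.        ,   1.        ]]), 'R': array([[ 0.51652974,  0.85626819,  0.00134584],
       [ 0.69902722, -0.42076792, -0.57820006],
       [-0.49452803,  0.29959831, -0.81589392]]), 't': array([-0.20321196, -0.27713703,  1.38585595])} 0.9960799319727891
{'clock': 0.1, 'q': array([-1.26989419,  0.46940624, -0.04858887,  1.53358717,  0.02412466,
        1.14102172, -0.08235288]), 'dq': array([ 0.00032424, -0.00068898,  0.0010874 , -0.00280378,  0.00044138,
       -0.0021051 , -0.00082945]), 'tau': array([ 1.45937633e-03, -5.11515462e+01, -4.65569459e-02, -2.38390124e+01,
        1.08342429e-02,  4.40936128e-03,  2.76219487e-05]), 'ee_pos': array([0.21843897, 0.63815791, 0.2553303 ]), 'eef_rot': array([-5.15701328e-01, -3.09876061e+00,  2.86456713e-03]), 'wrist_force': array([-0.2487432 , -0.47633185, -0.09394974]), 'ft_torque': array([-0.02431589, -0.00544602, -0.02194199]), 'grasp_force': 0.0, 'opening': 0.9992993686165014}
```

View pics/top0.png

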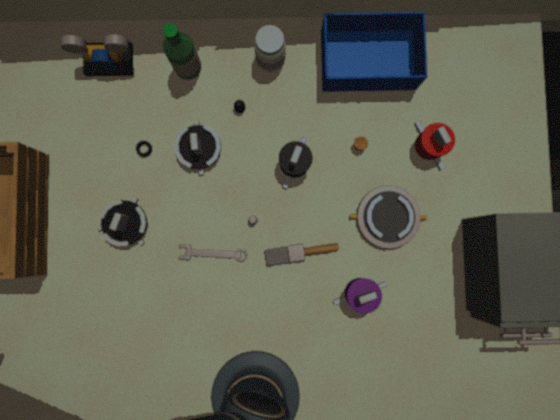

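View pics/scene0.png

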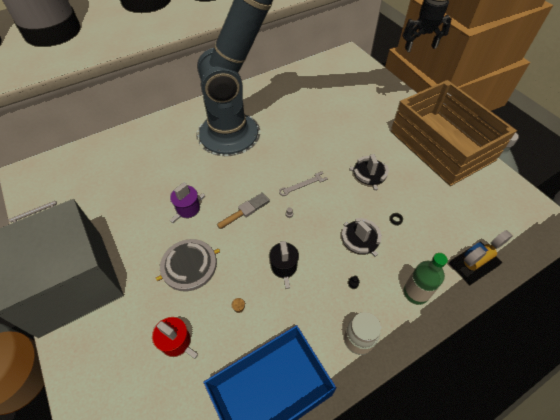

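The top view shows these candidates:
- Frames: (198,147) and (124,223).
- Covers: black (295,158), red (436,140) and purple (363,296). Black is the one meant.
- Base: (388,217).

One crop should show which frame has two lugs.

```bash
python3 - <<'E'
import numpy as np, cv2
z=np.load("top0.npz");p=z['p'][...,::-1];X=z['X']
c=lambda u,v,r:cv2.resize(np.clip(p[v-r:v+r,u-r:u+r]*1.8,0,255).astype(np.uint8),(390,290 if 0 else 390),interpolation=cv2.INTER_CUBIC)
s=lambda a:cv2.resize(a,(295,295))
im=np.vstack([np.hstack([s(c(198,147,34)),s(c(124,223,34))]),np.hstack([s(c(388,217,46)),s(c(295,158,34))])])
cv2.imwrite("pics/crop.png",im)
# heights in windows
for n,(u,v,r) in dict(f1=(198,147,34),f2=(124,223,34),base=(388,217,46),cov=(295,158,34)).items():
    Z=X[v-r:v+r,u-r:u+r].reshape(-1,3);Z=Z[np.isfinite(Z[:,0])]
    h=np.histogram(Z[:,2],np.arange(-.006,.13,.006));print(n,[(round(b*1000),int(k)) for k,b in zip(*h) if k])
E
```

```text
f1 [(-6, 1487), (0, 1394), (6, 43), (12, 198), (18, 813), (24, 138), (30, 340), (36, 14), (42, 13), (48, 5), (54, 11), (60, 10), (66, 8), (72, 33), (78, 86), (84, 2)]
f2 [(-6, 1487), (0, 1290), (6, 62), (12, 235), (18, 839), (24, 163), (30, 287), (36, 21), (42, 17), (48, 14), (54, 15), (60, 16), (66, 16), (72, 40), (78, 86), (84, 1)]
base [(-6, 2616), (0, 2565), (6, 53), (12, 478), (18, 2151), (24, 204), (30, 348), (36, 12)]
cov [(-6, 1850), (0, 1691), (6, 83), (12, 19), (18, 14), (24, 9), (30, 9), (36, 9), (42, 3), (48, 1), (60, 70), (66, 659), (72, 51), (78, 2), (84, 6), (90, 3), (96, 4), (102, 16), (108, 108), (114, 1)]
```

View pics/crop.png

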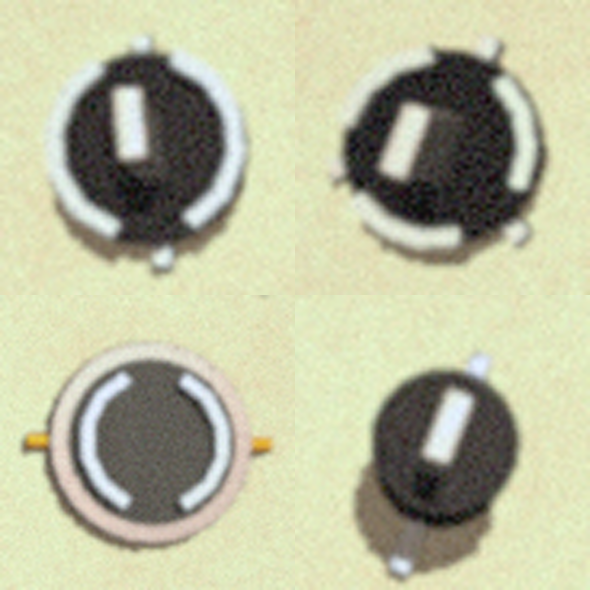

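The crop shows frame 1 (top left, pixel 198,147) with two lugs, at the top and bottom. Frame 2 has three, so frame 1 is the target. The base's notches are at the image top and bottom, and the gold pins at its sides are not notches. The black cover's lugs are at up-right and down-left. Next I'll measure poses from the depth points.

```bash
cat >> h.py <<'E'
from scipy.optimize import least_squares
from scipy.spatial.transform import Rotation as Ro
def win(X,u,v,r,z0,z1):
    Z=X[v-r:v+r,u-r:u+r].reshape(-1,3); return Z[(Z[:,2]>z0)&(Z[:,2]<z1)]
def ringfit(P,r=None):
    """circle through wall-top points (mid radius r); axis through the notches"""
    f=least_squares(lambda c:np.hypot(P[:,0]-c[0],P[:,1]-c[1])-r,np.median(P[:,:2],0),loss='soft_l1',f_scale=.003)
    a=np.arctan2(P[:,1]-f.x[1],P[:,0]-f.x[0]); m=np.mean(np.exp(2j*a))
    return f.x,np.angle(-m)/2,abs(m)
def bar(P):
    (c,s,_)=rr=cv2.minAreaRect((P[:,:2]*1000).astype(np.float32))
    Q=P[:,:2]-np.median(P[:,:2],0); w,V=np.linalg.eigh(Q.T@Q)
    return np.array(c)/1000,P[:,:2].mean(0),np.arctan(V[1,1]/V[0,1]),s
def down(psi): return (Ro.from_euler('z',psi)*Ro.from_euler('x',np.pi)).as_rotvec()
E
python3 - <<'E'
from h import *
X=np.load("top0.npz")['X']; Xs=np.load("scene0.npz")['X']
print("base",ringfit(win(X,388,217,40,.027,.037),.051)," f1",ringfit(win(X,198,147,34,.027,.037),.051))
print("base s",ringfit(win(Xs,188,264,34,.028,.037),.051)," f1 s",ringfit(win(Xs,361,236,26,.028,.037),.051))
print("f1bar",bar(win(X,198,147,34,.076,.09)),"cov",bar(win(X,295,158,34,.106,.12)))
print("scene f1bar",bar(win(Xs,361,236,30,.076,.09)),"cov",bar(win(Xs,284,258,30,.106,.12)))
D=win(X,295,158,34,.062,.075);print(cv2.minEnclosingCircle((D[:,:2]*1000).astype(np.float32)))
E
```

```text
base (array([ 0.42827442, -0.3353475 ]), np.float64(-0.015705173982047092), np.float64(0.31886862417858863))  f1 (array([0.6092074 , 0.13098848]), np.float64(0.046628023386794934), np.float64(0.27926461672797936))
base s (array([ 0.42779554, -0.33441301]), np.float64(-0.02371017596209916), np.float64(0.27744507701123644))  f1 s (array([0.60859804, 0.13232273]), np.float64(0.14487146394834402), np.float64(0.2849494836292141))
f1bar (array([0.60850818, 0.13074258]), array([0.60832018, 0.13070957]), np.float64(0.09718547190409253), (39.484737396240234, 15.746604919433594)) cov (array([ 0.56761615, -0.10667834]), array([ 0.5675056 , -0.10694182]), np.float64(-0.40250496637868916), (15.691839218139648, 39.46050262451172))
scene f1bar (array([0.61053546, 0.13133836]), array([0.60973224, 0.13149966]), np.float64(0.08765423532327198), (38.778141021728516, 17.99964714050293)) cov (array([ 0.56780286, -0.10631049]), array([ 0.56902883, -0.10670485]), np.float64(-0.39007749229994654), (15.825722694396973, 39.8304328918457))
((567.9796142578125, -107.06410217285156), 40.89624786376953)
```

```bash
python3 - <<'E'
from h import *
q=lambda p,psi:solve_ik(p,down(psi))
for s in(0,np.pi,-np.pi):
  print(s,[None if (r:=q(p,a+s)) is None else np.round(r,2) for p,a in(((.609,.131,.22),.095),((.428,-.335,.22),-.02),((.568,-.107,.25),-.396),((.428,-.335,.14),-.02))])
a=.095
cand=[(abs(r[6]),s) for s in(0,np.pi) if (r:=q((.609,.131,.22),a+s)) is not None]
s=min(cand)[1]; print("use",s)
command_gripper(.55,squeeze=60)
movep((.609,.131,.20),down(a+s))
hit=movel((.609,.131,.066),v=.12,f_stop=12); print(hit,state()['ee_pos'])
if not hit:
    command_gripper(0,squeeze=60); st=state(); print(st['opening'],st['grasp_force'],st['wrist_force'],st['clock'])
    movel((.609,.131,.085),v=.08)
    p,d,_=snap("scene"); cv2.imwrite("pics/g1.png",p[...,::-1]); st=state(); print(st['opening'],st['grasp_force'],st['wrist_force'],st['clock'])
E
```

```text
0 [array([-0.75,  0.47,  0.65,  1.73, -0.33,  1.05, -1.46]), array([-0.12,  0.4 ,  0.92,  1.93, -0.38,  1.  , -0.62]), array([-0.68,  0.51,  1.12,  1.82, -0.51,  1.14, -1.35]), array([-0.2 ,  0.64,  1.11,  2.  , -0.72,  0.96, -0.31])]
3.141592653589793 [array([-0.4 ,  0.42,  0.17,  1.71, -0.08,  1.02,  1.46]), array([ 0.78,  0.3 , -0.24,  1.88,  0.09,  0.97,  2.06]), array([-0.4 ,  0.36,  0.67,  1.81, -0.25,  1.06,  1.54]), array([-0.03,  0.5 ,  0.83,  2.  , -0.49,  0.85,  2.62])]
-3.141592653589793 [array([-0.4 ,  0.42,  0.17,  1.71, -0.08,  1.02,  1.46]), array([ 0.78,  0.3 , -0.24,  1.88,  0.09,  0.97,  2.06]), array([-0.4 ,  0.36,  0.67,  1.81, -0.25,  1.06,  1.54]), array([-0.03,  0.5 ,  0.83,  2.  , -0.49,  0.85,  2.62])]
use 3.141592653589793
False [0.60964725 0.13117163 0.06680908]
0.17710720627843146 59.92414891719818 [0.52005776 0.20437914 3.48955564] 4.5
0.17700955703077614 59.22097384929657 [-0.97753543  0.43940174 -2.86425676] 4.9417
```

```bash
python3 - <<'E'
from h import *
movel((.609,.131,.22),v=.2)
B=(.428,-.335); o=down(-.02)
movep((*B,.22),o)
movel((*B,.115),v=.12)
hit=movel((*B,.083),v=.03,f_stop=6); st=state(); print(hit,st['ee_pos'],st['wrist_force'],st['opening'],st['q'][6],st['clock'])
if .080<st['ee_pos'][2]<.0915:
    command_gripper(.45); print(state()['ee_pos'])
    movel((*B,.2),v=.15)
    movep((.5,-.1,.3),down(-.2))
    p,d,ci=snap("top");X=cloud(d,ci);cv2.imwrite("pics/f.png",cv2.resize(p[140:290,300:480,::-1],(720,600)))
    W=win(X,388,200,45,.094,.107);print(len(W),bar(W) if len(W)>20 else '', W[:,2].mean())
    W=win(X,388,210,45,.046,.06);print(len(W),ringfit(W,.051),W[:,2].mean())
    print(state()['clock'])
E
```

```text
True [ 0.42791146 -0.33492447  0.08662351] [ 0.23461312 -0.23354023  4.43194295] 0.17978182128237966 -0.3258639552359339 9.4833
[ 0.42723564 -0.33391526  0.08560565]
135 (array([ 0.42867673, -0.33564438]), array([ 0.42879018, -0.33544221]), np.float64(-0.032502775069980096), (16.808774948120117, 39.31167221069336)) 0.09912599531428344
504 (array([ 0.42919925, -0.33601326]), np.float64(-0.015206059670141311), np.float64(0.29665332375508796)) 0.051841517079330504
11.825
```

View pics/f.png

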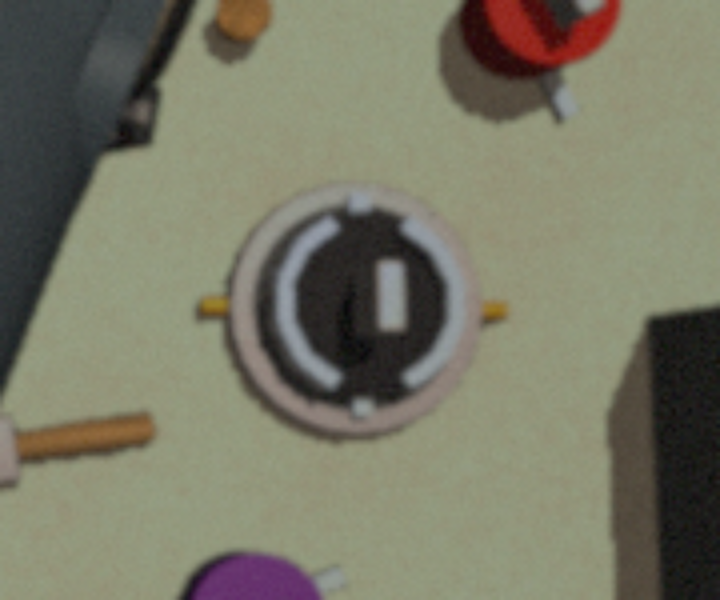

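The frame is home: the bar top is at 0.099 and the lugs sit in the notches (crop pixels 358,205 and 362,405). The cover is next.

```bash
python3 - <<'E'
from h import *
C=(.5678,-.1066); a=-.396; B=(.4285,-.3353); o=down(-.02)
print([None if (r:=solve_ik((*B,z),o)) is None else np.round(r,2) for z in(.29,.14)])
command_gripper(.5,squeeze=60)
movep((*C,.22),down(a))
hit=movel((*C,.101),v=.1,f_stop=12); print(hit,state()['ee_pos'])
if not hit:
    command_gripper(0,squeeze=60); st=state(); print(st['opening'],st['grasp_force'],st['ee_pos'])
    movel((*C,.29),v=.15); st=state(); print(st['opening'],st['wrist_force'])
    movep((*B,.29),o)
    movel((*B,.17),v=.1)
    hit=movel((*B,.137),v=.03,f_stop=6); st=state(); print(hit,st['ee_pos'],st['wrist_force'],st['opening'],st['q'][6],st['clock'])
E
```

```text
[array([-0.25,  0.35,  1.08,  1.84, -0.34,  1.15, -0.64]), array([-0.07,  0.52,  0.88,  2.  , -0.53,  0.87, -0.49])]
False [ 0.56824166 -0.10676234  0.10162383]
0.18081555316684203 58.82644057273865 [ 0.56818318 -0.10657989  0.1015112 ]
0.18153473448671986 [-0.63821589  0.30682874 -2.12168159]
True [ 0.42826363 -0.33521204  0.14151029] [-1.24336396  1.14604968  4.80002075] 0.17782178965815804 -0.46887516823582354 18.925
```

Contact came at 0.1415, and the home height is 0.141. I'll release and check.

```bash
python3 - <<'E'
from h import *
B=(.4285,-.3353)
command_gripper(.45)
movel((*B,.26),v=.12)
movep((.5,-.1,.32),down(-.2))
p,d,ci=snap("top");X=cloud(d,ci);cv2.imwrite("pics/c.png",cv2.resize(p[140:290,300:480,::-1],(720,600)))
W=win(X,395,200,50,.142,.16);print(len(W),bar(W),W[:,2].mean(),W[:,2].std())
W=win(X,395,205,45,.102,.116);print(len(W),cv2.minEnclosingCircle((W[:,:2]*1000).astype(np.float32)),W[:,2].mean(),np.linalg.lstsq(np.c_[W[:,:2],np.ones(len(W))],W[:,2],rcond=None)[0])
W=win(X,388,210,45,.046,.06);print(len(W),ringfit(W,.051),W[:,2].mean())
print(state()['clock'],state()['wrist_force'])
E
```

```text
144 (array([ 0.42789029, -0.33516876]), array([ 0.4280148 , -0.33488294]), np.float64(-0.030007647468054604), (15.739683151245117, 39.12885665893555)) 0.15012957497398946 0.0023632459062122866
815 ((428.587158203125, -335.69952392578125), 40.63486862182617) 0.10898224791499167 [0.00285808 0.0024832  0.10858789]
463 (array([ 0.42970748, -0.33695869]), np.float64(-1.316539482689831), np.float64(0.09609997316110876)) 0.05137575287230568
21.4583 [ 0.17657521 -1.02979925 -0.81153757]
```

View pics/c.png

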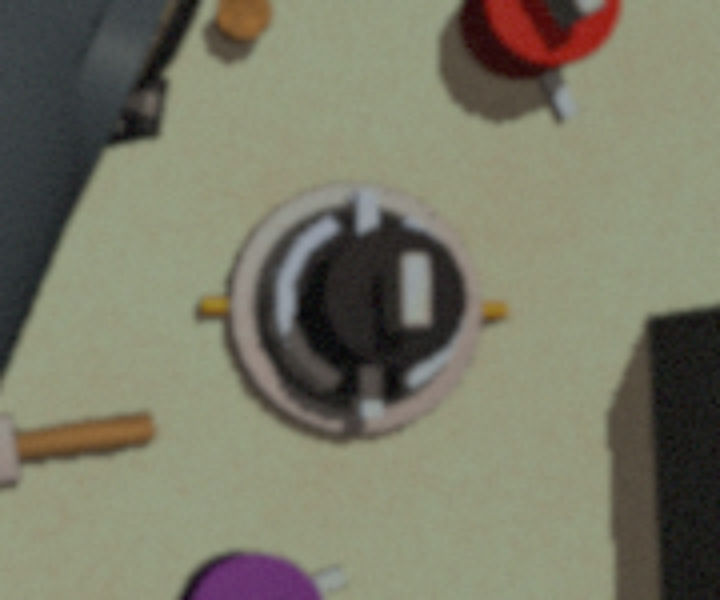

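The cover's bar top is at 0.150 (0.151 expected) and its top disc is level at 0.109. Its lugs are in the notches at crop pixels (367,210) and (371,400).

```bash
python3 -c "
from workcell import *
print(finish_job())"
```

```text
the job is handed in; nothing more can be done
None
```

The two-lugged frame is home in the base and the black cover is home on it, both checked by camera after release; the three-lugged frame was left alone and the job was handed in at about 21.5 s (the verdict was not shown).

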